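# Finish the row of model rockets on the display shelf

## Robot

A 6-joint arm with a two-finger parallel gripper is mounted at the origin on the work surface. World frame = base frame: x ahead of the robot, y to its left, z up, the work surface at z = 0. Lengths are in m, angles in rad, forces in N, time in s.
With the tool pointing down it reaches from about 0.275 to 0.875 m from the base axis. Payload 12.5 kg.
Tool frame: the origin (TCP) lies at the very end of the fingers, on their centre line; the grasp point (between the pads) lies manip.tcp_to_grasp behind it (manip.tcp_to_grasp is the distance from the TCP to the grasp point, in m); x points along the fingers, y is the direction in which the jaws open and shut, and the axes are right-handed (so a half turn about x gives the same grasp; the last joint's range is limited). The gripper opens to 85 mm and grips with 20 to 120 N. Pads are 22 mm wide; open, the fingers measure 114 mm over their backs; the gripper's body (76 mm by 85 mm) begins 54 mm behind the grasp point. The pads swing forward as they close: fully open they stand 13 mm farther back than shut.
Start: joints at [-1.393, 0.351, 1.652, -0, 1.139, -0.085], TCP at [0.143, -0.531, 0.231] pointing down, gripper open.
Joint ranges: [-2.75, 2.75], [-0.79, 2.1], [0.01, 2.65], [-1.57, 4.71], [0.07, 3.14], [-2.87, 2.87]. Speed limits (rad/s): [2.22, 2.22, 2.79, 3.14, 3.14, 3.14].

## Interface

Orientations are given as [roll, pitch, yaw] about the fixed x, y, z axes, in that order (R = Rz(yaw) Ry(pitch) Rx(roll)).
In Python, from workcell import manip gives the robot as it stands.
- The arm moves only by the tool apply_moves, never from a script. Its argument "increments" is a list of rows, each a list of 7 numbers: the shift along the tool's x, y, z in cm, then the turn, a rotation vector about the tool's x, y, z in rad, then the opening, from 0 (shut) to 1 (fully open). A call has 1 to 12 rows; each row shifts and turns the commanded pose from where the row before left it, along the tool's axes as they then stand; what a row does not reach is not made up. A row lasts 1/8 s, in which the tool goes at most 62.5 mm and 10.7 degrees, less where a joint would pass 70% of its speed; a pose out of reach is approached as far as the arm can. A call with a gripper value outside its range is refused whole. The fingers move at their own pace and stop on an object; "squeeze" is the grip in N (left out, the last holds). Time passes only in rows, so rows that do not move let the fingers close. It gives the time, the measured TCP pose, the force and the opening at its end, in the units of the state.
- manip.sense(): the state, without advancing time (a new reading comes with each control period).
- manip.snapshot(name): name is "scene" or "top" or "wrist"; returns the picture (480x640x3 uint8, red, green, blue); there is no depth.
- manip.calibration(name): a dict with "K" (3x3 intrinsics, pixels), "extrinsics" (4x4, takes a point from camera to world coordinates). Camera axes: x right, y up, looking along -z (the intrinsics and any distortion apply to the point x, -y, -z); pixel columns grow to the right and rows downward; lengths in m; the calibration is good to about 2 mm. The wrist camera is an equidistant fisheye: a pixel r from the principal point sees the ray r / f radians off the axis. A picture is of the moment at which its call begins: read the wrist's pose just before it. calibration takes no time and is no camera call; for the wrist camera it gives the pose at the moment of the call.
- manip.sign_off(): hands the job in, once; it reports no verdict.
The state is a dict: "time": time; "qpos": joint angles; "joint_velocities": joint speeds; "tau": joint torques, N m; "ee_pos": TCP position; "tool_rot": TCP orientation; "ft_force": force on the tool from outside, world axes, zero at the start; "wrist_torque": the same for the moment, N m; "width": finger opening in m.
Only numpy, scipy, OpenCV 4.12 (cv2) and the standard library are available. Lean on these libraries where they do the work, as an engineer would, in place of code of your own. Each camera call takes 0.05 s, during which the arm holds its last target.

## Task

Finish the neat row on the low display shelf: take the two orange-nosed model rockets standing on the bench and set one upright on each of the two empty blue discs, either side of the orange-nosed rocket already there. Set them down rather than dropping them, let go, and leave the rocket in the middle standing on its disc.

Things in the scene. Friction and masses are not known exactly. Their poses are not given: they have to be found in the camera images.
- rocket_a: Orange-nosed model rocket on the bench, 115 mm tall, 0.12 kg: black foot disc 58 mm wide, 10 mm thick; white tube 36 mm in diameter 10 to 80 mm up, with thin black band; four small orange fins, 10 to 38 mm up, within the foot's outline; nose above. Origin: centre of its underside, z up. Blue- and green-nosed ones of the same shape nearby are not wanted; all at least 95 mm apart, centre to centre.
- rocket_b: The second orange-nosed model rocket standing on the bench, identical to rocket_a; either may go on either disc.
- row_rocket: The third orange-nosed rocket, identical to the others, already standing loose on the shelf's middle disc. To stay there.
- shelf: Low fixed shelf: white board 120 mm deep (its x), 300 mm long (its y), flat top 40 mm above the bench, nothing over it. Three printed blue discs, 70 mm wide, in a row along its y: the middle one at x=0, y=0, the two empty ones at x=0, y=+90 and -90 mm, all at z=40 mm. Origin: on the bench under the shelf's centre; z up.

How it is judged:
At the end, for the whole second after the job is handed in: One of rocket_a and rocket_b stands on each outer disc and row_rocket on the middle one: each within 15 mm of its disc's centre along the shelf and across it, foot on the board (within 6 mm in height), upright within 0.1 rad, at rest ((((x of rocket_a in the frame of shelf between -0.015 and 0.015 m and y of rocket_a in the frame of shelf between 0.075 and 0.105 m and z of rocket_a in the frame of shelf between 0.034 and 0.046 m) and (x of rocket_b in the frame of shelf between -0.015 and 0.015 m and y of rocket_b in the frame of shelf between -0.105 and -0.075 m and z of rocket_b in the frame of shelf between 0.034 and 0.046 m)) or ((x of rocket_a in the frame of shelf between -0.015 and 0.015 m and y of rocket_a in the frame of shelf between -0.105 and -0.075 m and z of rocket_a in the frame of shelf between 0.034 and 0.046 m) and (x of rocket_b in the frame of shelf between -0.015 and 0.015 m and y of rocket_b in the frame of shelf between 0.075 and 0.105 m and z of rocket_b in the frame of shelf between 0.034 and 0.046 m))) and x of row_rocket in the frame of shelf between -0.015 and 0.015 m and y of row_rocket in the frame of shelf between -0.015 and 0.015 m and z of row_rocket in the frame of shelf between 0.034 and 0.046 m and angle between each of rocket_a, rocket_b, row_rocket's own z axis and vertical below 0.1 rad and linear speed of each of rocket_a, rocket_b, row_rocket below 0.02 m/s); the robot touches nothing.
It fails at once if rocket_a is dropped (moves faster than 0.6 m/s with no finger touching it) (linear speed of rocket_a above 0.6 m/s and contact force between rocket_a and the fingers below 0.01 N).
It fails at once if rocket_b is dropped (moves faster than 0.6 m/s with no finger touching it) (linear speed of rocket_b above 0.6 m/s and contact force between rocket_b and the fingers below 0.01 N).
It fails at once if the rocket in the middle is knocked over (leans more than 0.5 rad) (angle between row_rocket's own z axis and vertical above 0.5 rad).
It also fails if it takes over 64 s, if anything falls off the work surface, if the arm or the gripper's body presses on something with over 40 N, if the wrist force passes 120 N, or if a joint passes its speed limit or range.

## Working session

There is one attempt and no reset: what is moved stays moved. The work goes in short steps, Python scripts to look and compute and a tool call to move; the robot and the scene stay as the last step left them, time stands still between calls to the robot, and variables do not carry over. Pictures are saved under pics/ and viewed, and the job is handed in when it is done.

Besides the shell and the picture viewer there is one more tool, called after ">>>" in YAML: its name, and indented under it one key for each argument. apply_moves: Moves the arm, as the interface text tells. Its arguments: {"type":"object","properties":{"increments":{"type":"array","items":{"type":"array","items":{"type":"number"}}},"squeeze":{"type":"number"}},"required":["increments"]}

```bash
mkdir -p pics; ls; python3 - <<'E'
from workcell import manip
import cv2
s=manip.sense();print(s, manip.tcp_to_grasp)
for n in ["scene","top","wrist"]:
    c=manip.calibration(n);print(n,c)
    cv2.imwrite(f"pics/{n}0.png",manip.snapshot(n)[:,:,::-1])
E
```

```text
pics
{'time': 0.0, 'qpos': array([-1.39260211e+00,  3.51211733e-01,  1.65238672e+00,  2.00448194e-05,
        1.13912525e+00, -8.46002331e-02]), 'joint_velocities': array([-2.27381348e-03,  7.87619934e-04, -7.32498394e-04,  2.86530773e-04,
       -2.07443709e-03,  3.17408758e-05]), 'tau': array([ 8.74289417e-04, -5.06103122e+01, -2.91408741e+01, -9.15562146e-05,
        4.51830027e-03,  1.99441683e-05]), 'ee_pos': array([ 0.14285169, -0.53079514,  0.23078605]), 'tool_rot': array([-1.67148337,  1.56966513,  1.73289534]), 'ft_force': array([-0.31385362,  0.49468424,  0.71449311]), 'wrist_torque': array([ 0.00250857,  0.03178457, -0.01040366]), 'width': 0.0853488629938462} 0.0187
scene {'K': array([[560.58298534,   0.        , 315.19795172],
       [  0.        , 560.58298534, 245.72062912],
       [  0.        ,   0.        ,   1.        ]]), 'extrinsics': array([[ 0.14190403, -0.5318205 ,  0.83488335,  1.25489072],
       [ 0.98970383,  0.06029474, -0.12981093, -0.14401055],
       [ 0.01869704,  0.84470794,  0.53490085,  0.54706625],
       [ 0.        ,  0.        ,  0.        ,  1.
[... 164 characters left out ...]
.        ]]), 'extrinsics': array([[-0.00229935,  0.99383017, -0.11088867,  0.41967318],
       [-0.99979265, -0.00452832, -0.0198533 , -0.04196282],
       [-0.02023295,  0.11082003,  0.99363451,  0.97546931],
       [ 0.        ,  0.        ,  0.        ,  1.        ]])}
wrist {'K': array([[371.64829954,   0.        , 320.09024439],
       [  0.        , 371.64829954, 241.21217237],
       [  0.        ,   0.        ,   1.        ]]), 'extrinsics': array([[ 0.25960713,  0.91302098,  0.31463762,  0.22236144],
       [-0.96571281,  0.24601666,  0.08291304, -0.50829332],
       [-0.00170475, -0.3253744 ,  0.94558373,  0.37336696],
       [ 0.        ,  0.        ,  0.        ,  1.        ]])}
```

View pics/top0.png

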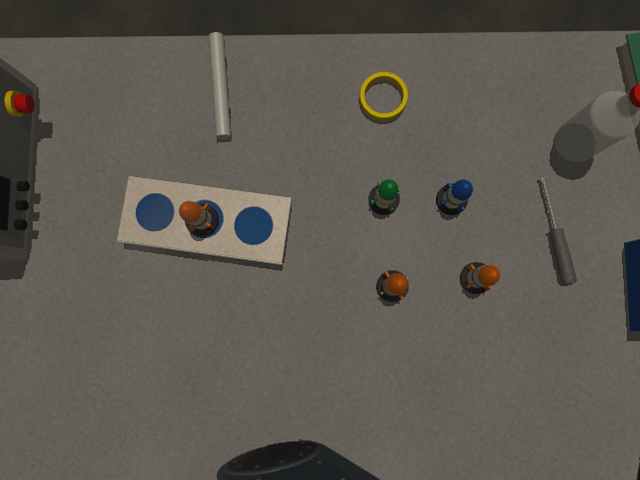

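View pics/scene0.png

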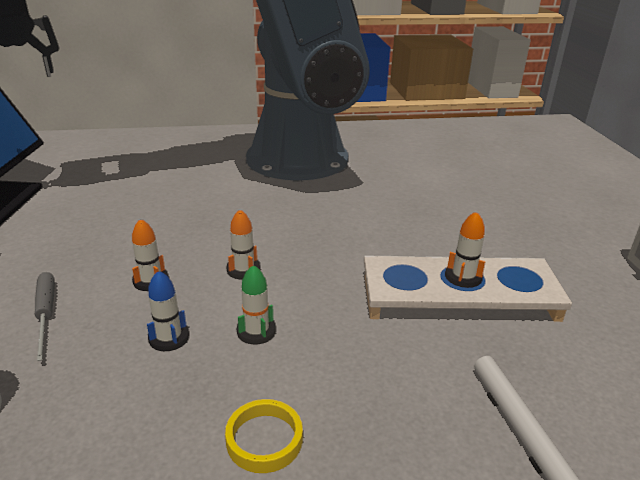

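View pics/wrist0.png

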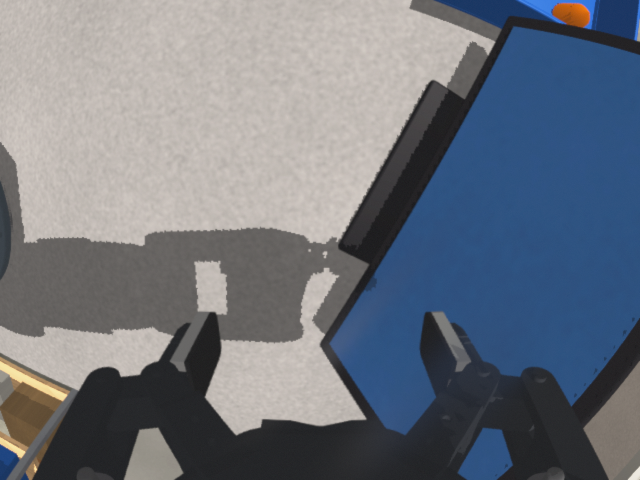

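The top view shows the orange rockets at about (395,285) and (482,277), and the row rocket at (200,215). The empty discs are at (155,212) and (254,225). Next I'll measure these.

```bash
cat > h.py <<'E'
import numpy as np, cv2
from workcell import manip
def ray(n,u,v,c=None):
    c=c or manip.calibration(n);K=c["K"];E=c["extrinsics"]
    d=np.array([(u-K[0,2])/K[0,0],-(v-K[1,2])/K[1,1],-1.]);return E[:3,3],E[:3,:3]@d
def onz(n,u,v,z,c=None):
    o,d=ray(n,u,v,c);return o+d*(z-o[2])/d[2]
def proj(n,P,c=None):
    c=c or manip.calibration(n);K=c["K"];E=c["extrinsics"]
    p=(np.atleast_2d(P)-E[:3,3])@E[:3,:3];p=p*[1,-1,-1]
    return np.c_[K[0,0]*p[:,0]/p[:,2]+K[0,2],K[1,1]*p[:,1]/p[:,2]+K[1,2]]
def tri(a,b):
    (o1,d1),(o2,d2)=a,b
    A=np.c_[d1,-d2];t=np.linalg.lstsq(A,o2-o1,rcond=None)[0]
    p,q=o1+d1*t[0],o2+d2*t[1];return (p+q)/2,np.linalg.norm(p-q)
E
python3 - <<'E'
from h import *
cams={n:manip.calibration(n) for n in["top","scene"]}
for n in["top","scene"]:
    im=cv2.imread(f"pics/{n}0.png");h=cv2.cvtColor(im,cv2.COLOR_BGR2HSV)
    for nm,lo,hi in[("orange",(5,150,90),(18,255,255)),("blue",(100,120,60),(118,255,255))]:
        m=cv2.inRange(h,lo,hi);k,l,s,c=cv2.connectedComponentsWithStats(m)
        for i in range(1,k):
            if s[i,4]>100:
                z=.04 if nm=="blue" else .097
                print(n,nm,s[i],c[i].round(1),onz(n,*c[i],z,cams[n]).round(4))
im=cv2.imread("pics/top0.png")
a=cv2.resize(im[250:310,365:515],None,fx=5,fy=5,interpolation=cv2.INTER_CUBIC)
cv2.imwrite("pics/crop.png",a)
E
```

```text
top orange [179 201  22  18 306] [189.6 209.9] [0.5864 0.2028 0.097 ]
top orange [478 265  22  18 287] [489.4 273.5] [ 0.4772 -0.2963  0.097 ]
top orange [387 274  21  18 294] [397.7 282.5] [ 0.4629 -0.1454  0.097 ]
top blue [453 180  19  17 243] [462.6 187.6] [ 0.6346 -0.2709  0.04  ]
top blue [136 194  37  37 749] [151.8 208.7] [0.5999 0.2871 0.04  ]
top blue [197 201  26  36 172] [214.8 215. ] [0.5876 0.1729 0.04  ]
top blue [ 235  207   37   38 1103] [253.1 225.4] [0.5685 0.1039 0.04  ]
scene orange [360  25  36   9 234] [378.6  29.2] [-0.9769  0.4336  0.097 ]
scene orange [399  25  36   9 307] [416.8  29. ] [-0.9729  0.5858  0.097 ]
scene orange [438  24  36  10 295] [455.   28.6] [-0.9729  0.7424  0.097 ]
scene orange [522  24  26   9 213] [534.8  28. ] [-0.9693  1.0763  0.097 ]
scene orange [530  36  22  11 203] [540.3  40.5] [-0.7519  0.9893  0.097 ]
scene orange [527  50  15   9 119] [534.3  54. ] [-0.5573  0.8689  0.097 ]
scene orange [524  62  22  10 179] [534.8  66.9] [-0.3998  0.7918  0.097 ]
scene orange [522  75  15  10 130] [528.7  79.5] [-0.2683  0.7074  0.097 ]
scene orange [378 113  99   6 263] [422.8 115.9] [0.007  0.3035 0.097 ]
scene orange [231 211  21  24 388] [240.4 223.7] [ 0.4741 -0.1439  0.097 ]
scene orange [460 213  24  27 480] [472.7 226.9] [0.5252 0.2239 0.097 ]
scene orange [132 220  23  26 440] [142.4 233.5] [ 0.4878 -0.294   0.097 ]
scene blue [ 357   34   33   68 1413] [375.6  68. ] [-0.6354  0.3448  0.04  ]
scene blue [   0   92   38   76 1439] [ 12.2 132.1] [-0.128  -0.6771  0.04  ]
scene blue [384 265  43  25 830] [404.9 277.3] [0.5703 0.1052 0.04  ]
scene blue [497 267  46  25 843] [519.6 278.9] [0.5956 0.2833 0.04  ]
scene blue [441 269  44  22 209] [460.4 283.4] [0.596  0.1862 0.04  ]
scene blue [148 272  27  29 577] [160.3 287.3] [ 0.5527 -0.2686  0.04  ]
scene blue [147 322   9  18 115] [151.2 330.8] [ 0.6515 -0.2721  0.04  ]
```

View pics/crop.png

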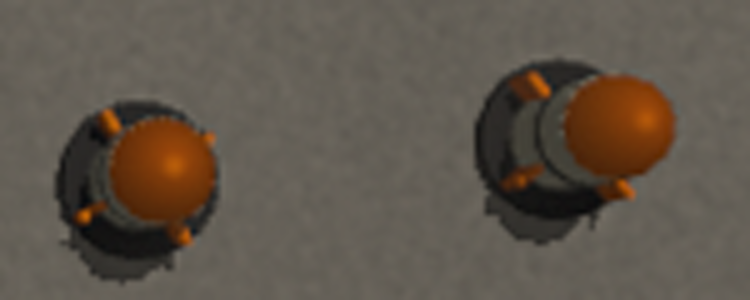

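```bash
python3 - <<'E'
from h import *
for nm,u,v in[("a",392.4,285.7),("b",476.1,277.4)]: print(nm,"foot top",onz("top",u,v,.008).round(4))
print("disc bbox",onz("top",154.5,212.3,.04).round(4),onz("top",253.3,225.7,.04).round(4))
for nm,t,s in[("a",(397.7,282.5),(240.4,223.7)),("b",(489.4,273.5),(142.4,233.5)),("row",(189.6,209.9),(472.7,226.9))]:
    p,e=tri(ray("top",*t),ray("scene",*s));print(nm,p.round(4),round(e,4))
# scene crop with predicted foot circles, bases
im=cv2.imread("pics/scene0.png");it=cv2.imread("pics/top0.png")
th=np.linspace(0,2*np.pi,60)
for n,I in(("scene",im),("top",it)):
  I=cv2.resize(I,None,fx=2,fy=2) ;J=I
  for P,z0 in(((.465,-.1435),0),((.4785,-.294),0),((.584,.195),.04)):
    for r,z in((.029,0),(.029,.01),(.018,.08)):
      c=np.c_[P[0]+r*np.cos(th),P[1]+r*np.sin(th),0*th+z+z0]
      cv2.polylines(J,[np.round(proj(n,c)*2+.5).astype(int)],True,(255,255,0),1)
  J=J[380:620,180:980] if n=="scene" else J[370:630,260:1040]
  cv2.imwrite(f"pics/ov_{n}.png",J)
E
```

```text
a foot top [ 0.4614 -0.1463  0.008 ]
b foot top [ 0.476  -0.2979  0.008 ]
disc bbox [0.5933 0.282  0.04  ] [0.5679 0.1034 0.04  ]
a [ 0.4632 -0.145   0.0909] 0.0023
b [ 0.4775 -0.2969  0.0913] 0.0021
row [0.5804 0.1947 0.131 ] 0.0027
```

View pics/ov_scene.png

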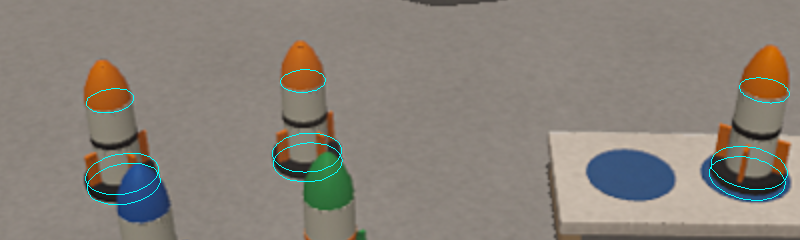

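View pics/ov_top.png

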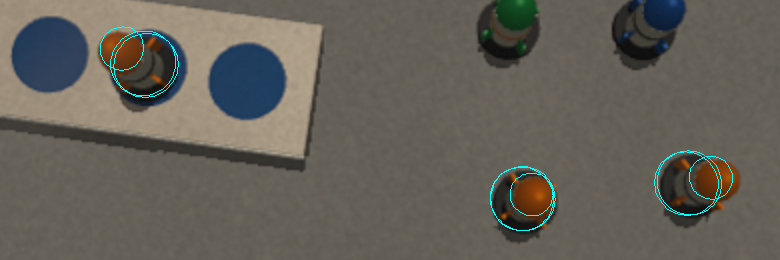

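```bash
cat >> h.py <<'E'
from scipy.spatial.transform import Rotation as Ro
def pose():
    s=manip.sense();return s["ee_pos"],Ro.from_euler("xyz",s["tool_rot"]).as_matrix(),s
def plan(target,jaw):
    """shift (cm) in current tool axes to target TCP, and rotvec (tool) to point down with jaw dir (either sign)"""
    p,R,s=pose();print("t",round(s["time"],2),"p",p.round(4),"w",round(s["width"],4),"q",s["qpos"].round(2))
    best=None
    for sg in(1,-1):
        y=np.array([*jaw,0.])*sg;y/=np.linalg.norm(y);x=np.array([0,0,-1.])
        G=np.c_[x,y,np.cross(x,y)];rv=Ro.from_matrix(R.T@G).as_rotvec()
        if best is None or np.linalg.norm(rv)<np.linalg.norm(best): best=rv;
        print("rotvec",rv.round(3))
    print("shift cm",(R.T@(np.array(target)-p)*100).round(2));print("axes\n",R.round(3))
E
python3 - <<'E'
from h import *
plan((.477,-.297,.19),(.99,-.141))
E
```

```text
t 0.15 p [ 0.1429 -0.5309  0.2309] w 0.0855 q [-1.39  0.35  1.65  0.    1.14 -0.08]
rotvec [-1.167e+00 -1.000e-03  1.000e-03]
rotvec [1.975e+00 1.000e-03 1.000e-03]
shift cm [  4.1  -13.9  -38.34]
axes
 [[-0.     0.26  -0.966]
 [ 0.001 -0.966 -0.26 ]
 [-1.    -0.001 -0.   ]]
```

>>> apply_moves:
  increments:
    - [-2.5, -4.5, 0, 0, 0, 0, 1]
    - [-2.5, -4.5, 0, 0, 0, 0, 1]
    - [-2.5, -4.5, 0, 0, 0, 0, 1]
    - [0, 0, -5, 0, 0, 0, 1]
    - [0, 0, -5, 0, 0, 0, 1]
    - [0, 0, -5, 0, 0, 0, 1]
    - [0, 0, -5, 0, 0, 0, 1]
    - [0, 0, -5, 0, 0, 0, 1]
    - [0, 0, -5, 0, 0, 0, 1]
    - [0, 0, -4, 0, 0, 0, 1]
    - [0, 0, -4, 0, 0, 0, 1]
    - [0, 0, 0, 0, 0, 0, 1]
  squeeze: 30

```text
time: 1.65
ee_pos: [0.4764, -0.3011, 0.3055]
tool_rot: [-1.178, 1.57, 2.229]
ft_force: [-0.8, -0.8, 0.4]
width: 0.0854
```

>>> apply_moves:
  increments:
    - [0, 0, 0, -0.167, 0, 0, 1]
    - [0, 0, 0, -0.167, 0, 0, 1]
    - [0, 0, 0, -0.167, 0, 0, 1]
    - [0, 0, 0, -0.167, 0, 0, 1]
    - [0, 0, 0, -0.167, 0, 0, 1]
    - [0, 0, 0, -0.167, 0, 0, 1]
    - [0, 0, 0, -0.165, 0, 0, 1]
    - [0, 0, 0, 0, 0, 0, 1]

```text
time: 2.65
ee_pos: [0.4742, -0.3022, 0.3062]
tool_rot: [-1.836, 1.57, 2.734]
ft_force: [0.8, -0.4, -0.4]
width: 0.0853
```

```bash
python3 - <<'E'
from h import *
plan((.477,-.297,.15),(.99,-.141))
c=manip.calibration("wrist")
im=manip.snapshot("wrist")[:,:,::-1].copy();cv2.imwrite("pics/w1.png",im)
E
```

```text
t 2.65 p [ 0.4742 -0.3022  0.3062] w 0.0853 q [-0.65  0.31  1.52 -0.    1.31 -0.51]
rotvec [-0.001 -0.     0.   ]
rotvec [3.14 0.   0.  ]
shift cm [15.62  0.21 -0.56]
axes
 [[-0.     0.99  -0.142]
 [ 0.    -0.142 -0.99 ]
 [-1.    -0.    -0.   ]]
```

View pics/w1.png

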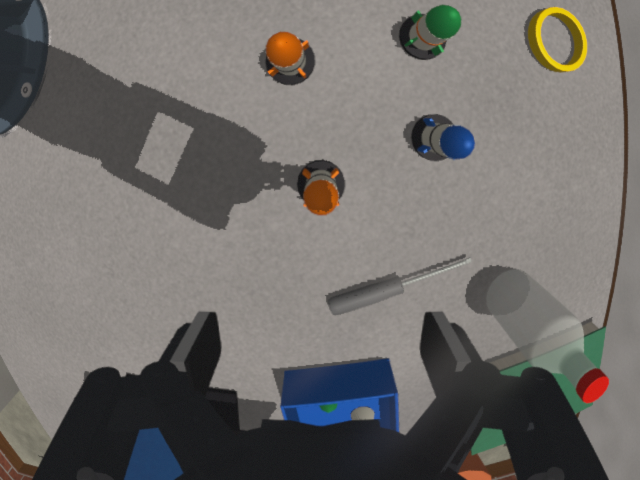

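```bash
cat >> h.py <<'E'
def wonz(u,v,z):
    c=manip.calibration("wrist");K=c["K"];E=c["extrinsics"]
    a=np.array([(u-K[0,2]),(v-K[1,2])]);r=np.hypot(*a);t=r/K[0,0]
    d=np.array([np.sin(t)*a[0]/r,-np.sin(t)*a[1]/r,-np.cos(t)]);d=E[:3,:3]@d
    o=E[:3,3];return o+d*(z-o[2])/d[2]
E
python3 - <<'E'
from h import *
print("b foot",wonz(322,185,.008),"nose",wonz(321.5,195,.095)); print("a foot",wonz(290.5,59,.008),"nose",wonz(284.5,49,.095))
E
```

```text
b foot [ 0.47527001 -0.29772616  0.008     ] nose [ 0.4752739  -0.29176824  0.095     ]
a foot [ 0.4610546  -0.14267744  0.008     ] nose [ 0.46166755 -0.14689991  0.095     ]
```

>>> apply_moves:
  increments:
    - [0, 0.1, -0.6, 0, 0, 0, 1]
    - [4, 0, 0, 0, 0, 0, 1]
    - [5, 0, 0, 0, 0, 0, 1]
    - [5, 0, 0, 0, 0, 0, 1]
    - [4, 0, 0, 0, 0, 0, 1]
    - [0, 0, 0, 0, 0, 0, 1]
    - [0, 0, 0, 0, 0, 0, 1]

```text
time: 3.58
ee_pos: [0.4774, -0.2966, 0.128]
tool_rot: [1.086, 1.569, -0.627]
ft_force: [-0.7, 0.2, -0.1]
width: 0.0856
```

```bash
python3 - <<'E'
from h import *
plan((.476,-.2965,.048),(.99,-.141))
im=manip.snapshot("wrist")[:,:,::-1].copy();cv2.imwrite("pics/w2.png",im)
E
```

```text
t 3.58 p [ 0.4774 -0.2966  0.128 ] w 0.0856 q [-0.64  0.5   1.71  0.    0.93 -0.5 ]
rotvec [-0.     0.001 -0.002]
rotvec [ 3.141e+00 -3.000e-03 -1.000e-03]
shift cm [ 8.   -0.15  0.  ]
axes
 [[ 0.002  0.99  -0.141]
 [-0.001 -0.141 -0.99 ]
 [-1.     0.002  0.001]]
```

View pics/w2.png

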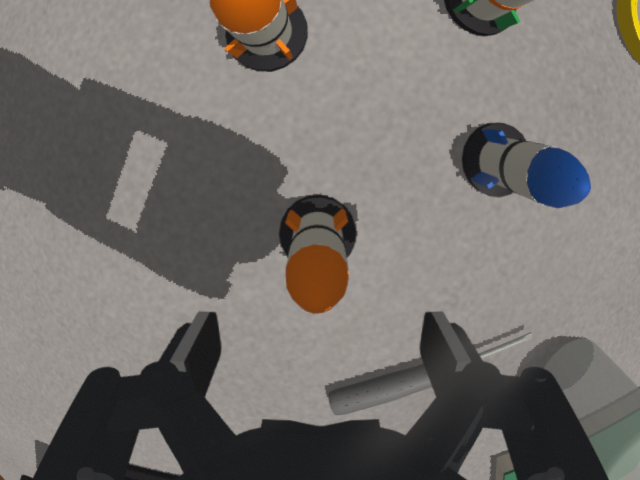

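```bash
python3 - <<'E'
from h import *
print(wonz(318,231,.008),wonz(317,275,.093))
E
```

```text
[ 0.47484327 -0.29421135  0.008     ] [ 0.47496522 -0.29160832  0.093     ]
```

>>> apply_moves:
  increments:
    - [2, -0.2, -0.15, 0, 0, 0, 1]
    - [3, 0, 0, 0, 0, 0, 1]
    - [2, 0, 0, 0, 0, 0, 1]
    - [1, 0, 0, 0, 0, 0, 1]
    - [0, 0, 0, 0, 0, 0, 1]
    - [0, 0, 0, 0, 0, 0, 0.2]
    - [0, 0, 0, 0, 0, 0, 0.2]
    - [0, 0, 0, 0, 0, 0, 0.2]
    - [0, 0, 0, 0, 0, 0, 0.2]
    - [0, 0, 0, 0, 0, 0, 0.2]
    - [0, 0, 0, 0, 0, 0, 0.2]
  squeeze: 30

```text
time: 5.0
ee_pos: [0.4752, -0.2947, 0.0468]
tool_rot: [1.061, 1.57, -0.65]
ft_force: [0.2, 0.2, 6.0]
width: 0.0352
```

```bash
python3 - <<'E'
from h import *
plan((.475,-.295,.20),(.99,-.141))
im=manip.snapshot("wrist")[:,:,::-1].copy();cv2.imwrite("pics/w3.png",im)
E
```

```text
t 5.0 p [ 0.4752 -0.2947  0.0468] w 0.0352 q [-0.64  0.62  1.76 -0.    0.76 -0.5 ]
rotvec [ 0.001  0.    -0.001]
rotvec [-3.141e+00  1.000e-03  1.000e-03]
shift cm [-15.32  -0.     0.04]
axes
 [[ 0.001  0.99  -0.14 ]
 [-0.001 -0.14  -0.99 ]
 [-1.     0.001  0.   ]]
```

View pics/w3.png

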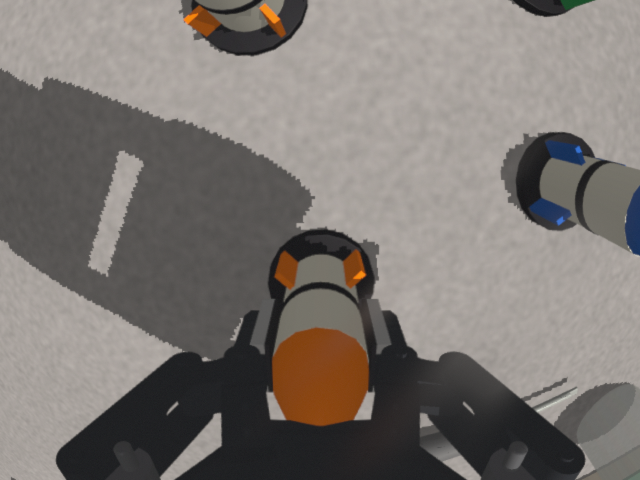

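Rocket b is gripped (width 35 mm). Lifting it now and carrying it to the far disc.

>>> apply_moves:
  increments:
    - [-2, 0, 0, 0, 0, 0, 0.2]
    - [-4, 0, 0, 0, 0, 0, 0.2]
    - [-5, 0, 0, 0, 0, 0, 0.2]
    - [-5, 0, 0, 0, 0, 0, 0.2]
    - [-5, 0, 0, 0, 0, 0, 0.2]
    - [-4, 0, 0, 0, 0, 0, 0.2]
    - [0, 0, 0, 0, 0, 0, 0.2]
  squeeze: 40

```text
time: 5.92
ee_pos: [0.4756, -0.295, 0.2991]
tool_rot: [1.076, 1.566, -0.636]
ft_force: [-0.7, 1.2, -1.6]
width: 0.035
```

>>> apply_moves:
  increments:
    - [0, 0.2, -3, 0, 0, 0, 0.2]
    - [0, 0.3, -5, 0, 0, 0, 0.2]
    - [0, 0.3, -5, 0, 0, 0, 0.2]
    - [0, 0.4, -6, 0, 0, 0, 0.2]
    - [0, 0.4, -6, 0, 0, 0, 0.2]
    - [0, 0.4, -6, 0, 0, 0, 0.2]
    - [0, 0.4, -6, 0, 0, 0, 0.2]
    - [0, 0.4, -6, 0, 0, 0, 0.2]
    - [0, 0.4, -6, 0, 0, 0, 0.2]
    - [0, 0.3, -5, 0, 0, 0, 0.2]
    - [0, 0.2, -4, 0, 0, 0, 0.2]
    - [0, 0, -0.8, 0, 0, 0, 0.2]

```text
time: 7.42
ee_pos: [0.5935, 0.2844, 0.2939]
tool_rot: [-1.13, 1.568, -2.839]
ft_force: [-0.5, -0.2, -1.4]
width: 0.0349
```

```bash
python3 - <<'E'
from h import *
plan((.5945,.2825,.15),(.99,-.141))
im=manip.snapshot("wrist")[:,:,::-1].copy();cv2.imwrite("pics/w4.png",im)
E
```

```text
t 7.42 p [0.5935 0.2844 0.2939] w 0.0349 q [0.38 0.51 1.26 0.   1.38 0.51]
rotvec [0.003 0.001 0.003]
rotvec [-3.139e+00 -4.000e-03  2.000e-03]
shift cm [14.39  0.17  0.16]
axes
 [[-0.003  0.99  -0.138]
 [-0.001 -0.138 -0.99 ]
 [-1.    -0.003  0.001]]
```

View pics/w4.png

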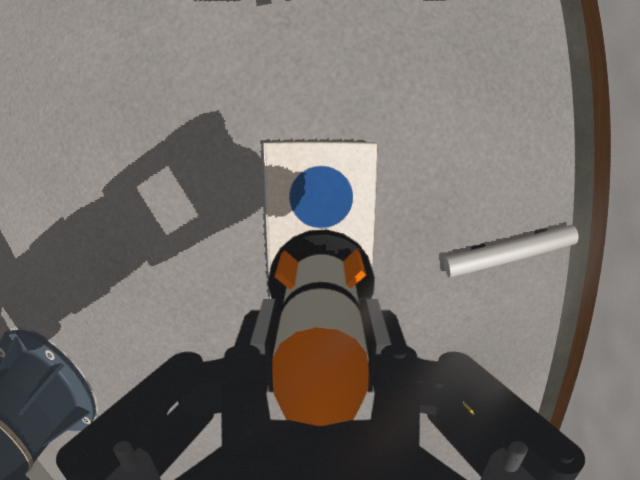

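```bash
python3 - <<'E'
from h import *
print(wonz(321,196,.04))
E
```

```text
[0.5920999  0.28423291 0.04      ]
```

>>> apply_moves:
  increments:
    - [2, 0, 0.15, 0, 0, 0, 0.2]
    - [4, 0, 0, 0, 0, 0, 0.2]
    - [4, 0, 0, 0, 0, 0, 0.2]
    - [4, 0, 0, 0, 0, 0, 0.2]
    - [2.5, 0, 0, 0, 0, 0, 0.2]
    - [1, 0, 0, 0, 0, 0, 0.2]
    - [0, 0, 0, 0, 0, 0, 0.2]
    - [0, 0, 0, 0, 0, 0, 0.2]

```text
time: 8.48
ee_pos: [0.5945, 0.281, 0.1225]
tool_rot: [2.058, 1.569, 0.346]
ft_force: [0.2, -0.1, -2.4]
width: 0.0354
```

```bash
python3 - <<'E'
from h import *
plan((.5935,.283,.088),(.99,-.141))
for n in("scene","wrist"):
  im=manip.snapshot(n)[:,:,::-1].copy();cv2.imwrite(f"pics/{n}5.png",im)
cv2.imwrite("pics/scene5c.png",cv2.resize(cv2.imread("pics/scene5.png")[100:340,340:620],None,fx=2.5,fy=2.5))
E
```

```text
t 8.47 p [0.5945 0.281  0.1225] w 0.0354 q [ 0.37  0.66  1.44 -0.    1.04  0.51]
rotvec [ 0.    -0.001 -0.002]
rotvec [-3.141e+00  2.000e-03 -1.000e-03]
shift cm [ 3.45 -0.13 -0.18]
axes
 [[ 0.002  0.99  -0.141]
 [ 0.001 -0.141 -0.99 ]
 [-1.     0.002 -0.001]]
```

View pics/scene5c.png

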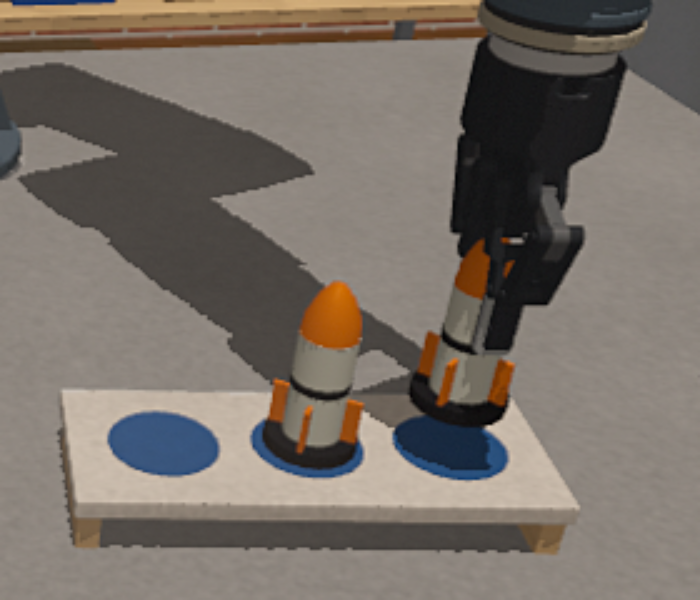

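View pics/wrist5.png

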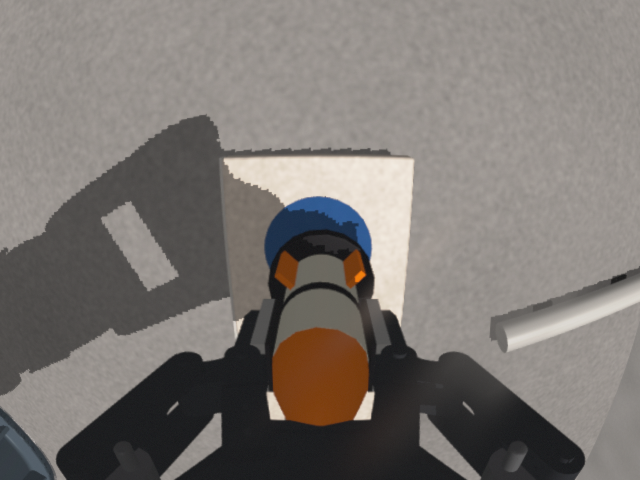

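>>> apply_moves:
  increments:
    - [1.2, -0.1, -0.2, 0, 0, 0, 0.2]
    - [1.2, 0, 0, 0, 0, 0, 0.2]
    - [0.6, 0, 0, 0, 0, 0, 0.2]
    - [0.3, 0, 0, 0, 0, 0, 0.2]
    - [0, 0, 0, 0, 0, 0, 0.2]
    - [0, 0, 0, 0, 0, 0, 0.2]

```text
time: 9.32
ee_pos: [0.5934, 0.2832, 0.0886]
tool_rot: [2.075, 1.57, 0.363]
ft_force: [-1.0, -0.1, -1.7]
width: 0.035
```

>>> apply_moves:
  increments:
    - [0.1, 0, 0, 0, 0, 0, 0.2]
    - [0, 0, 0, 0, 0, 0, 0.2]

```text
time: 9.57
ee_pos: [0.5932, 0.2831, 0.0874]
tool_rot: [2.216, 1.571, 0.504]
ft_force: [0.4, 0.1, -2.0]
width: 0.0353
```

>>> apply_moves:
  increments:
    - [0.1, 0, 0, 0, 0, 0, 0.2]
    - [0, 0, 0, 0, 0, 0, 0.2]

```text
time: 9.82
ee_pos: [0.5934, 0.2833, 0.0869]
tool_rot: [2.116, 1.57, 0.404]
ft_force: [-1.4, -0.6, 5.1]
width: 0.0352
```

>>> apply_moves:
  increments:
    - [0, 0, 0, 0, 0, 0, 0.55]
    - [0, 0, 0, 0, 0, 0, 0.7]
    - [0, 0, 0, 0, 0, 0, 1]
    - [0, 0, 0, 0, 0, 0, 1]
    - [0, 0, 0, 0, 0, 0, 1]
    - [-2, 0, 0, 0, 0, 0, 1]
    - [-3, 0, 0, 0, 0, 0, 1]
    - [-5, 0, 0, 0, 0, 0, 1]
    - [-6, 0, 0, 0, 0, 0, 1]
    - [-5, 0, 0, 0, 0, 0, 1]
    - [0, 0, 0, 0, 0, 0, 1]

```text
time: 11.2
ee_pos: [0.5944, 0.2837, 0.3025]
tool_rot: [2.09, 1.562, 0.379]
ft_force: [0.3, -0.0, -1.4]
width: 0.0852
```

```bash
python3 - <<'E'
from h import *
plan((.462,-.1445,.30),(.99,-.141))
for n in("scene","wrist"):
  im=manip.snapshot(n)[:,:,::-1].copy();cv2.imwrite(f"pics/{n}6.png",im)
cv2.imwrite("pics/c6.png",np.vstack([cv2.resize(cv2.imread("pics/scene6.png")[180:340,340:620],(560,320)),cv2.resize(cv2.imread("pics/wrist6.png"),(560,280))]))
E
```

```text
t 11.2 p [0.5944 0.2837 0.3025] w 0.0852 q [0.37 0.5  1.26 0.   1.38 0.52]
rotvec [ 0.001 -0.005 -0.008]
rotvec [-3.141  0.012 -0.007]
shift cm [-0.   -7.09 44.25]
axes
 [[ 0.008  0.99  -0.14 ]
 [ 0.003 -0.14  -0.99 ]
 [-1.     0.008 -0.005]]
```

View pics/c6.png

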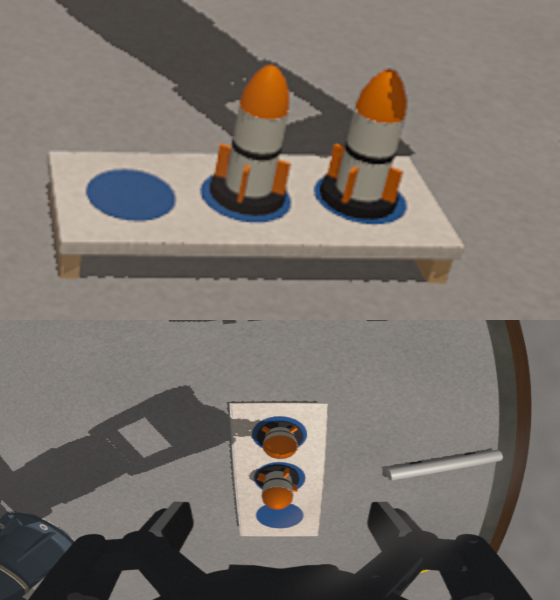

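The first rocket stands centred on the far disc. Going back for the second one.

>>> apply_moves:
  increments:
    - [0, -0.7, 4, 0, 0, 0, 1]
    - [0, -0.9, 6, 0, 0, 0, 1]
    - [0, -1, 6, 0, 0, 0, 1]
    - [0, -1, 6, 0, 0, 0, 1]
    - [0, -1, 6, 0, 0, 0, 1]
    - [0, -1, 6, 0, 0, 0, 1]
    - [0, -0.9, 6, 0, 0, 0, 1]
    - [0, -0.6, 4.2, 0, 0, 0, 1]
    - [0, 0, 0, 0, 0, 0, 1]
    - [5, 0, 0, 0, 0, 0, 1]
    - [6, 0, 0, 0, 0, 0, 1]
    - [5, 0, 0, 0, 0, 0, 1]

```text
time: 12.8
ee_pos: [0.4599, -0.1433, 0.1338]
tool_rot: [-1.919, 1.569, 2.653]
ft_force: [1.0, -1.4, -0.5]
width: 0.0851
```

>>> apply_moves:
  increments:
    - [0, 0, 0, 0, 0, 0, 1]
    - [0, 0, 0, 0, 0, 0, 1]

```text
time: 13.05
ee_pos: [0.4616, -0.1444, 0.1378]
tool_rot: [1.362, 1.569, -0.349]
ft_force: [0.1, 0.1, 0.1]
width: 0.0857
```

```bash
python3 - <<'E'
from h import *
plan((.462,-.1445,.047),(.99,-.141))
im=manip.snapshot("wrist")[:,:,::-1].copy();cv2.imwrite("pics/w7.png",im)
E
```

```text
t 13.05 p [ 0.4616 -0.1444  0.1378] w 0.0857 q [-0.4   0.36  1.91  0.    0.87 -0.26]
rotvec [ 0.001  0.    -0.001]
rotvec [-3.141e+00  2.000e-03  0.000e+00]
shift cm [9.08 0.03 0.01]
axes
 [[ 0.001  0.99  -0.14 ]
 [-0.    -0.14  -0.99 ]
 [-1.     0.001  0.   ]]
```

View pics/w7.png

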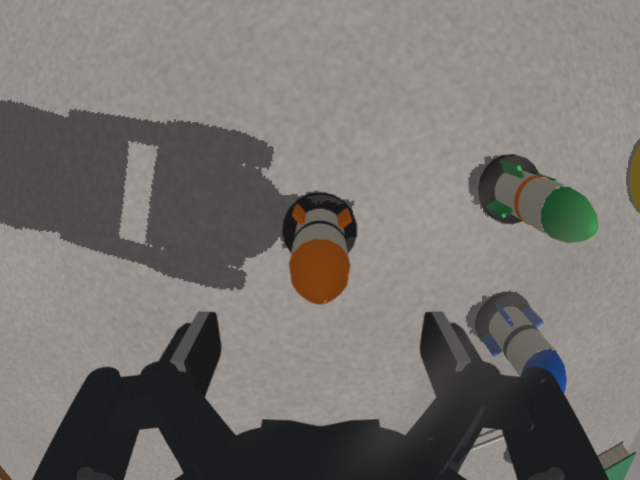

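>>> apply_moves:
  increments:
    - [2, 0, 0, 0, 0, 0, 1]
    - [4, 0, 0, 0, 0, 0, 1]
    - [2, 0, 0, 0, 0, 0, 1]
    - [1, 0, 0, 0, 0, 0, 1]
    - [0, 0, 0, 0, 0, 0, 1]
    - [0, 0, 0, 0, 0, 0, 0.2]
    - [0, 0, 0, 0, 0, 0, 0.2]
    - [0, 0, 0, 0, 0, 0, 0.2]
    - [0, 0, 0, 0, 0, 0, 0.2]
    - [0, 0, 0, 0, 0, 0, 0.2]
    - [0, 0, 0, 0, 0, 0, 0.2]
  squeeze: 30

```text
time: 14.48
ee_pos: [0.4611, -0.1446, 0.0468]
tool_rot: [1.338, 1.57, -0.374]
ft_force: [-0.1, 1.3, 6.8]
width: 0.0354
```

```bash
python3 - <<'E'
from h import *
plan((.569,.104,.30),(.99,-.141))
im=manip.snapshot("wrist")[:,:,::-1].copy();cv2.imwrite("pics/w8.png",im)
E
```

```text
t 14.47 p [ 0.4611 -0.1446  0.0468] w 0.0354 q [-0.4   0.52  1.96  0.    0.66 -0.26]
rotvec [ 0.     0.    -0.001]
rotvec [-3.141e+00  1.000e-03  0.000e+00]
shift cm [-25.32   7.21 -26.13]
axes
 [[ 0.001  0.99  -0.141]
 [-0.    -0.141 -0.99 ]
 [-1.     0.001  0.   ]]
```

View pics/w8.png

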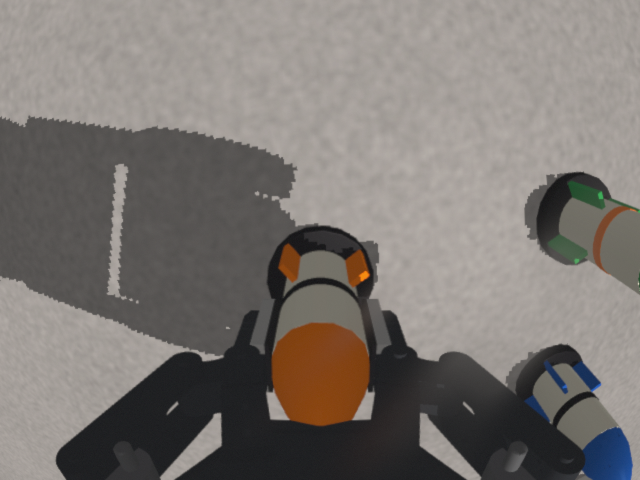

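>>> apply_moves:
  increments:
    - [-2, 0, 0, 0, 0, 0, 0.2]
    - [-5, 0, 0, 0, 0, 0, 0.2]
    - [-5, 0, 0, 0, 0, 0, 0.2]
    - [-5, 0, 0, 0, 0, 0, 0.2]
    - [-4, 0, 0, 0, 0, 0, 0.2]
    - [0, 1.2, -4, 0, 0, 0, 0.2]
    - [0, 1.5, -5, 0, 0, 0, 0.2]
    - [0, 1.5, -5.5, 0, 0, 0, 0.2]
    - [0, 1.5, -5.5, 0, 0, 0, 0.2]
    - [0, 1.2, -4, 0, 0, 0, 0.2]
    - [0, 0.3, -2.1, 0, 0, 0, 0.2]
    - [0, 0, 0, 0, 0, 0, 0.2]
  squeeze: 40

```text
time: 16.02
ee_pos: [0.5685, 0.1044, 0.2559]
tool_rot: [-1.208, 1.57, -2.919]
ft_force: [-0.2, -0.4, -1.3]
width: 0.0348
```

>>> apply_moves:
  increments:
    - [5, 0, 0, 0, 0, 0, 0.2]
    - [4, 0, 0, 0, 0, 0, 0.2]
    - [1, 0, 0, 0, 0, 0, 0.2]
    - [0, 0, 0, 0, 0, 0, 0.2]
    - [0, 0, 0, 0, 0, 0, 0.2]

```text
time: 16.65
ee_pos: [0.5696, 0.1036, 0.1581]
tool_rot: [1.805, 1.568, 0.092]
ft_force: [0.5, -0.3, -1.3]
width: 0.0348
```

```bash
python3 - <<'E'
from h import *
plan((.5688,.104,.0868),(.99,-.141))
for n in("scene","wrist"):
  im=manip.snapshot(n)[:,:,::-1].copy();cv2.imwrite(f"pics/{n}9.png",im)
cv2.imwrite("pics/c9.png",np.vstack([cv2.resize(cv2.imread("pics/scene9.png")[160:320,340:620],(560,320)),cv2.resize(cv2.imread("pics/wrist9.png"),(373,280))[:,:373].copy() if 0 else cv2.resize(cv2.imread("pics/wrist9.png"),(560,280))]))
E
```

```text
t 16.65 p [0.5696 0.1036 0.1581] w 0.0348 q [ 0.1   0.48  1.65 -0.    1.01  0.24]
rotvec [ 0.    -0.001 -0.003]
rotvec [-3.142e+00  4.000e-03 -1.000e-03]
shift cm [ 7.13 -0.11 -0.03]
axes
 [[ 0.003  0.99  -0.141]
 [ 0.    -0.141 -0.99 ]
 [-1.     0.003 -0.001]]
```

View pics/c9.png

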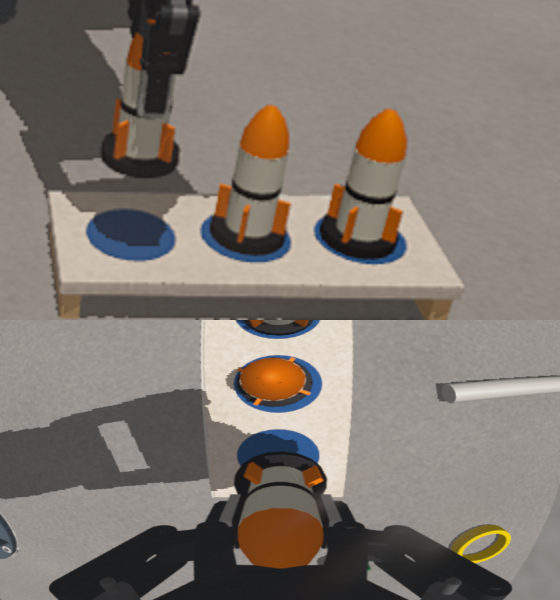

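>>> apply_moves:
  increments:
    - [2, -0.1, 0, 0, 0, 0, 0.2]
    - [2, 0, 0, 0, 0, 0, 0.2]
    - [1.5, 0, 0, 0, 0, 0, 0.2]
    - [1, 0, 0, 0, 0, 0, 0.2]
    - [0.4, 0, 0, 0, 0, 0, 0.2]
    - [0, 0, 0, 0, 0, 0, 0.2]
    - [0, 0, 0, 0, 0, 0, 0.2]

```text
time: 17.62
ee_pos: [0.568, 0.104, 0.0878]
tool_rot: [1.814, 1.57, 0.102]
ft_force: [0.1, -0.6, -1.4]
width: 0.0347
```

>>> apply_moves:
  increments:
    - [0.1, 0, 0, 0, 0, 0, 0.2]
    - [0, 0, 0, 0, 0, 0, 0.2]

```text
time: 17.88
ee_pos: [0.5681, 0.104, 0.0869]
tool_rot: [1.818, 1.57, 0.106]
ft_force: [-0.5, 0.3, 5.4]
width: 0.0348
```

The foot touched down (force went from -1.4 to +5.4 N). I'll release it and retreat straight up.

>>> apply_moves:
  increments:
    - [0, 0, 0, 0, 0, 0, 0.55]
    - [0, 0, 0, 0, 0, 0, 0.7]
    - [0, 0, 0, 0, 0, 0, 1]
    - [0, 0, 0, 0, 0, 0, 1]
    - [0, 0, 0, 0, 0, 0, 1]
    - [-2, 0, 0, 0, 0, 0, 1]
    - [-3, 0, 0, 0, 0, 0, 1]
    - [-5, 0, 0, 0, 0, 0, 1]
    - [-6, 0, 0, 0, 0, 0, 1]
    - [-5, 0, 0, 0, 0, 0, 1]
    - [0, 0, 0, 0, 0, 0, 1]
    - [0, 0, 0, 0, 0, 0, 1]

```text
time: 19.38
ee_pos: [0.5674, 0.1039, 0.2955]
tool_rot: [-1.363, 1.57, -3.075]
ft_force: [-0.1, 0.3, -0.6]
width: 0.0853
```

```bash
python3 - <<'E'
from h import *
for n in("scene","wrist"):
  im=manip.snapshot(n)[:,:,::-1].copy();cv2.imwrite(f"pics/{n}10.png",im)
cv2.imwrite("pics/c10.png",np.vstack([cv2.resize(cv2.imread("pics/scene10.png")[180:340,340:620],(560,320)),cv2.resize(cv2.imread("pics/wrist10.png")[:280],(560,245))]))
E
```

```text
(no output)
```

View pics/c10.png

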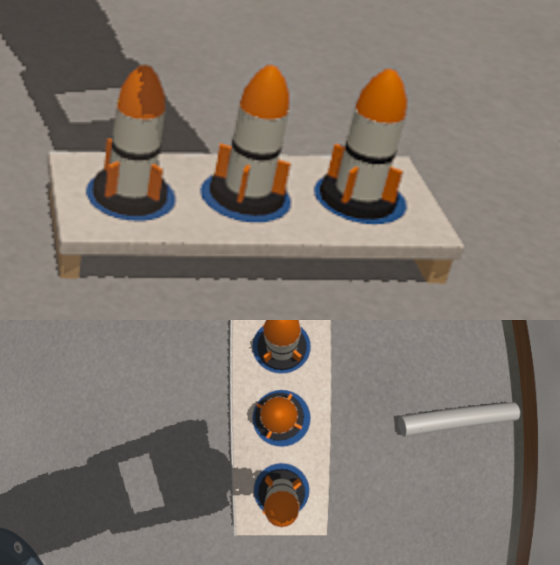

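All three rockets stand upright with a blue rim showing around each foot, and the gripper is clear above them. Handing in.

```bash
python3 -c "
from workcell import manip
print(manip.sign_off())"
```

```text
the job is handed in; nothing more can be done
None
```

I set one orange-nosed rocket on each outer disc, let go, backed the arm off upward and handed the job in at about 19.5 s of the 64 s allowed. Each rocket was lowered until the wrist force showed the foot touching the board, then released.

- **Final check:** the last scene and wrist pictures show all three rockets upright, with a blue rim around each foot. The middle rocket is still on its disc, and the gripper was open about 0.14 m above the noses.
- **Placing accuracy:** at release the tool was within about 1 mm of the disc centres I had worked out. I did not measure the rockets' final positions separately.
- **Disagreements:** the cameras differed by about 2–4 mm on where the discs and rockets were. I used in-between values, well inside the 15 mm allowed. No check failed.

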